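Grading flower shiitake from a drying screen

ROBOT

A 7-joint arm with a two-finger parallel gripper is mounted at the origin on the work surface. World frame = base frame: x ahead of the robot, y to its left, z up, the work surface at z = 0. Lengths are in m, angles in rad, forces in N, time in s.
With the tool pointing down it reaches from about 0.425 to 0.95 m from the base axis. Payload 16.7 kg.
Tool frame: the origin (TCP) lies at the very end of the fingers, on their centre line; the grasp point (between the pads) lies 19 mm behind it; z points along the fingers, y is the direction in which the jaws open and shut (so a half turn about z gives the same grasp; the last joint's range is limited). The gripper opens to 94 mm and grips with 3 to 60 N. Pads are 16 mm wide; open, the fingers measure 119 mm over their backs; the gripper's body (75 mm by 177 mm) begins 78 mm behind the grasp point.
Start: joints at [1.167, 0.426, 0.074, 1.606, -0.034, 1.111, -0.067], TCP at [0.17, -0.653, 0.205] pointing down, gripper open.
Joint ranges: [-2.85, 2.85], [-0.5, 2.14], [-1.23, 1.37], [0.21, 2.46], [-1.02, 4.16], [0.16, 2.05], [-2.73, 2.73]. Speed limits (rad/s): [1.89, 1.89, 2.39, 2.39, 3.01, 3.01, 3.01].

INTERFACE

Orientations are given as a 3x3 rotation matrix whose columns are the frame's x, y, z axes.
In Python, from station import get_obs, optics, bot gives the robot as it stands.
- The arm moves only by the tool servo_tool, never from a script. Its argument "series" is a list of rows, each a list of 7 numbers: the shift along the world's x, y, z as a fraction of full scale, then the turn, a rotation vector about the world's x, y, z as a fraction of full scale, then the opening, from 0 (shut) to 1 (fully open). In form: [[x, y, z, rx, ry, rz, hand], ...]. A call has 1 to 5 rows; each row shifts and turns the commanded pose from where the row before left it; what a row does not reach is not made up. Full scale, the value 1, is 0.025 m for a shift and 5 degrees for a turn. A row lasts 1/12 s, in which the tool goes at most 41.7 mm and 7.16 degrees, less where a joint would pass 70% of its speed; a pose out of reach is approached as far as the arm can. A call with a number of a shift or a turn outside -1 to 1 is refused whole. A call with a gripper value outside its range is refused whole. The fingers move at their own pace and stop on an object; the grip force is fixed at half the most. Time passes only in rows, so rows that do not move let the fingers close. It gives the time, the measured TCP pose, the force and the opening at its end, in the units of the state.
- get_obs(): the state, without advancing time (a new reading comes with each control period).
- optics.get_image(name): name is "scene" or "top" or "wrist"; returns a dict with "frame" (400x640x3 uint8, red, green, blue), "intrinsics" (3x3 intrinsics, pixels), "xyz" and "orientation" of the camera in the world. Camera axes: x right, y down, z forward; pixel columns grow to the right and rows downward; lengths in m; the calibration is good to about 2 mm. A picture is of the moment at which its call begins. There is no depth.
- bot.sign_off(): hands the job in, once; it reports no verdict.
The state is a dict: "time": time; "q": joint angles; "dq": joint speeds; "joint_torque": joint torques, N m; "ee_pos": TCP position; "tool_rot": TCP orientation; "contact_force": force on the tool from outside, world axes, zero at the start; "wrist_torque": the same for the moment, N m; "finger_gap": opening from 0.0 (shut) to 1.0 (fully open).
Only numpy, scipy, OpenCV 4.12 (cv2) and the standard library are available. Lean on these libraries where they do the work, as an engineer would, in place of code of your own. Each camera call takes 0.05 s, during which the arm holds its last target.

TASK

Pick the crackled, pale-fissured flower shiitake off the wooden drying screen and grade them by size: the large one into the pink tray, the medium one into the yellow tray and the two small ones, side by side, into the blue tray. Set each one down gently on the tray's floor, cap up, without dropping it, and leave the smooth dark-brown shiitake where they lie on the screen.

Things in the scene. Friction and masses are not known exactly. Their poses are not given: they have to be found in the camera images.
- flower_large: large flower shiitake, crackled cap: brown patches between cream fissures. Rigid, round, standing loose on the screen's mesh (8 mm above the table) on its short stem: cap 64 mm across, 42 mm tall, cap's upright rim 23 to 27 mm above its foot (pinch here), cap's underside 16 mm above the foot, stem 32 mm across, about 28 g. Origin: centre of the foot; z up through the cap.
- flower_medium: medium flower shiitake, crackled cap: brown patches between cream fissures. Rigid, round, standing loose on the screen's mesh (8 mm above the table) on its short stem: cap 50 mm across, 36 mm tall, cap's upright rim 19 to 23 mm above its foot (pinch here), cap's underside 12 mm above the foot, stem 25 mm across, about 20 g. Origin: centre of the foot; z up through the cap.
- flower_small_a: first of two alike: small flower shiitake, crackled cap: brown patches between cream fissures. Rigid, round, standing loose on the screen's mesh (8 mm above the table) on its short stem: cap 38 mm across, 30 mm tall, cap's upright rim 15 to 19 mm above its foot (pinch here), cap's underside 8 mm above the foot, stem 19 mm across, about 14 g. Origin: centre of the foot; z up through the cap.
- flower_small_b: second of two alike: small flower shiitake, crackled cap: brown patches between cream fissures. Rigid, round, standing loose on the screen's mesh (8 mm above the table) on its short stem: cap 38 mm across, 30 mm tall, cap's upright rim 15 to 19 mm above its foot (pinch here), cap's underside 8 mm above the foot, stem 19 mm across, about 14 g. Origin: centre of the foot; z up through the cap.
- plain_large: large smooth shiitake, plain very dark brown cap; to be left alone. Rigid, round, standing loose on the screen's mesh (8 mm above the table) on its short stem: cap 64 mm across, 42 mm tall, cap's upright rim 23 to 27 mm above its foot (pinch here), cap's underside 16 mm above the foot, stem 32 mm across, about 28 g. Origin: centre of the foot; z up through the cap.
- plain_medium: medium smooth shiitake, plain very dark brown cap; to be left alone. Rigid, round, standing loose on the screen's mesh (8 mm above the table) on its short stem: cap 50 mm across, 36 mm tall, cap's upright rim 19 to 23 mm above its foot (pinch here), cap's underside 12 mm above the foot, stem 25 mm across, about 20 g. Origin: centre of the foot; z up through the cap.
- plain_small: small smooth shiitake, plain very dark brown cap; to be left alone. Rigid, round, standing loose on the screen's mesh (8 mm above the table) on its short stem: cap 38 mm across, 30 mm tall, cap's upright rim 15 to 19 mm above its foot (pinch here), cap's underside 8 mm above the foot, stem 19 mm across, about 14 g. Origin: centre of the foot; z up through the cap.
- tray_pink: pink shallow square plastic tray for the large flower shiitake, fixed beside the screen, empty: outside 130 x 130 mm, 26 mm high, walls 4 mm, inside 122 x 122 mm, floor 4 mm above its origin. Origin: centre of its underside, on the table; x, y along its sides. A like grey tray with cut stems is not used.
- tray_yellow: yellow shallow square plastic tray for the medium flower shiitake, fixed beside the screen, empty: outside 130 x 130 mm, 26 mm high, walls 4 mm, inside 122 x 122 mm, floor 4 mm above its origin. Origin: centre of its underside, on the table; x, y along its sides. The drying screen (fixed, 400 mm square, about straight ahead of the robot) has a frame 18 mm wide, 24 mm high.
- tray_blue: blue shallow square plastic tray for the two small flower shiitake, fixed beside the screen, empty: outside 130 x 130 mm, 26 mm high, walls 4 mm, inside 122 x 122 mm, floor 4 mm above its origin. Origin: centre of its underside, on the table; x, y along its sides.
Things that resemble listed ones, but are neither listed nor needed, are in the scene too. What is shaped like the flower_medium but orange is not meant.

How it is judged:
At the end, for the whole second after the job is handed in: Large flower shiitake in the pink, medium in the yellow, both small in the blue tray: foot centre within 34/40/46 mm of the tray's middle along each side and within 6 mm of its floor, cap up within 0.2 rad, at rest; the three smooth ones within 15 mm of their start (x of flower_large in the frame of tray_pink between -0.034 and 0.034 m and y of flower_large in the frame of tray_pink between -0.034 and 0.034 m and z of flower_large in the frame of tray_pink between 0 and 0.01 m and angle between each of flower_large, flower_medium, flower_small_a, flower_small_b's own z axis and vertical below 0.2 rad and linear speed of each of flower_large, flower_medium, flower_small_a, flower_small_b below 0.02 m/s and x of flower_medium in the frame of tray_yellow between -0.04 and 0.04 m and y of flower_medium in the frame of tray_yellow between -0.04 and 0.04 m and z of flower_medium in the frame of tray_yellow between 0 and 0.01 m and x of flower_small_a in the frame of tray_blue between -0.046 and 0.046 m and y of flower_small_a in the frame of tray_blue between -0.046 and 0.046 m and z of flower_small_a in the frame of tray_blue between 0 and 0.01 m and x of flower_small_b in the frame of tray_blue between -0.046 and 0.046 m and y of flower_small_b in the frame of tray_blue between -0.046 and 0.046 m and z of flower_small_b in the frame of tray_blue between 0 and 0.01 m and distance of each of plain_large, plain_medium, plain_small from where it was at the start of the episode below 0.015 m); the robot touches nothing.
It fails at once if a smooth dark-brown shiitake is moved more than 15 mm (distance of any of plain_large, plain_medium, plain_small from where it was at the start of the episode above 0.015 m).
It fails at once if a flower shiitake is dropped or thrown (moves faster than 0.6 m/s, a fall of about 18 mm, with no finger on it) ((contact force between flower_large and the fingers below 0.02 N and linear speed of flower_large above 0.6 m/s) or (contact force between flower_medium and the fingers below 0.02 N and linear speed of flower_medium above 0.6 m/s) or (contact force between flower_small_a and the fingers below 0.02 N and linear speed of flower_small_a above 0.6 m/s) or (contact force between flower_small_b and the fingers below 0.02 N and linear speed of flower_small_b above 0.6 m/s)).
It also fails if it takes over 99 s, if anything falls off the work surface, if the arm or the gripper's body presses on something with over 40 N, if the wrist force passes 120 N, or if a joint passes its speed limit or range.

## Working session

There is one attempt and no reset: what is moved stays moved. The work goes in short steps, Python scripts to look and compute and a tool call to move; the robot and the scene stay as the last step left them, time stands still between calls to the robot, and variables do not carry over. Pictures are saved under pics/ and viewed, and the job is handed in when it is done.

Besides the shell and the picture viewer there is one more tool, called after ">>>" as a command line: name --pt "numbers of a row" for each row, then --argument value for the rest. servo_tool: Moves the arm, as the interface text tells. Its arguments: {"type":"object","properties":{"series":{"type":"array","items":{"type":"array","items":{"type":"number","minimum":-1,"maximum":1}}}},"required":["series"]}

```bash
ls; mkdir -p pics; python3 - <<'E'
from station import get_obs, optics, bot
import cv2
o=get_obs(); print(o['time'],o['ee_pos'],o['tool_rot'],o['finger_gap'])
for n in ['top','scene']:
    d=optics.get_image(n); cv2.imwrite(f'pics/{n}0.png',d['frame'][:,:,::-1]); print(n,d['intrinsics'],d['xyz'],d['orientation'])
E
```

```text
pics
0.0 [ 0.16997589 -0.65279355  0.20477871] [[ 9.67724198e-01  2.52011247e-01 -4.56766033e-04]
 [ 2.52011624e-01 -9.67723449e-01  1.21130570e-03]
 [-1.36760541e-04 -1.28732018e-03 -9.99999162e-01]] 0.9997076451323644
top [[473.07110946   0.         313.44549177]
 [  0.         473.07110946 201.32262318]
 [  0.           0.           1.        ]] [ 0.33707639 -0.01029979  1.08399426] [[-0.02979152 -0.99037754  0.13514731]
 [-0.99952029  0.03066192  0.00436298]
 [-0.00846487 -0.1349525  -0.99081591]]
scene [[446.8706635    0.         329.51864512]
 [  0.         446.8706635  204.38072262]
 [  0.           0.           1.        ]] [1.00245519 0.69936131 0.98521898] [[-0.80102665  0.45277277 -0.39160328]
 [ 0.59850635  0.59250796 -0.53918871]
 [-0.0121019  -0.66628158 -0.74560204]]
```

View pics/top0.png

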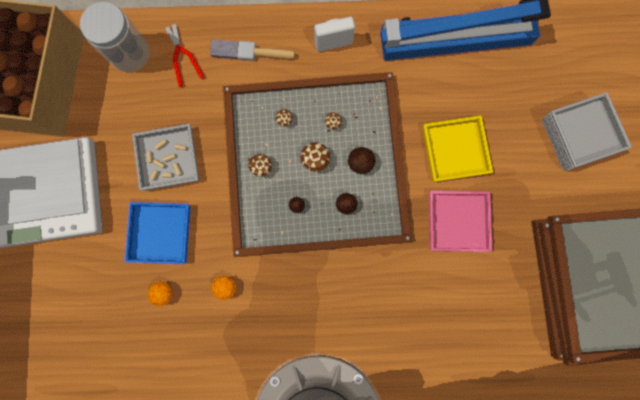

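View pics/scene0.png

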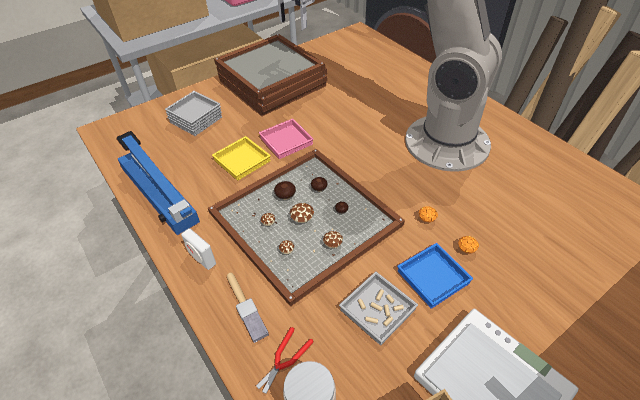

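```bash
cat > h.py <<'E'
import numpy as np, cv2
from station import get_obs, optics, bot
def ray(d,u,v,z):
    K=np.array(d['intrinsics']);R=np.array(d['orientation']);p=np.array(d['xyz'])
    r=R@np.linalg.inv(K)@np.array([u,v,1.]); return p+r*(z-p[2])/r[2]
def proj(d,P):
    K=np.array(d['intrinsics']);R=np.array(d['orientation']);p=np.array(d['xyz'])
    c=K@(R.T@(np.array(P)-p)); return c[:2]/c[2]
E
python3 - <<'E'
from h import *
rims={'large':.033,'medium':.029,'small':.025}
for n,roi in (('top',(238,92,394,240)),('scene',(240,175,375,265))):
    d=optics.get_image(n); f=d['frame']; hsv=cv2.cvtColor(f,cv2.COLOR_RGB2HSV)
    m=((hsv[:,:,1]>75)).astype(np.uint8)*255
    M=np.zeros_like(m); x0,y0,x1,y1=roi; M[y0:y1,x0:x1]=m[y0:y1,x0:x1]
    if n=='scene':
        q=np.array([proj(d,ray(T,u,v,.008)) for u,v in [(240,95),(386,88),(398,236),(244,244)]]) ; z=np.zeros_like(m); cv2.fillConvexPoly(z,q.astype(int),255); M=m&z
    else: T=d
    M=cv2.morphologyEx(M,cv2.MORPH_CLOSE,np.ones((5,5)))
    for c in cv2.findContours(M,cv2.RETR_EXTERNAL,cv2.CHAIN_APPROX_NONE)[0]:
        a=cv2.contourArea(c)
        if a<60: continue
        (u,v),r=cv2.minEnclosingCircle(c); mm=cv2.moments(c); cu,cv_=mm['m10']/a,mm['m01']/a
        x,y,w,hh=cv2.boundingRect(c)
        h={0:.025,1:.029,2:.033}[int(np.digitize(w,[20.5,26.5] ))]
        print(n,'area',a,'c',round(cu,1),round(cv_,1),'wh',w,hh,'z',h,ray(d,cu,cv_,h)[:2].round(4), f[int(cv_),int(cu)])
    for col,lo,hi in (('pink',(150,80,100),(178,255,255)),('yellow',(22,180,150),(33,255,255)),('blue',(100,180,80),(125,255,255))):
        B=cv2.inRange(hsv,lo,hi)
        c=[c for c in cv2.findContours(B,cv2.RETR_EXTERNAL,cv2.CHAIN_APPROX_NONE)[0] if cv2.contourArea(c)>1000]
        for k in c:
            rr=cv2.minAreaRect(k); 
            print(n,col,rr)
            P=np.array([ray(d,*p,.026)[:2] for p in cv2.boxPoints(rr)]); print(P.mean(0).round(4),np.linalg.norm(P-np.roll(P,1,0),axis=1).round(4),np.degrees(np.arctan2(*(P[1]-P[0])[::-1])).round(1))
E
```

```text
top area 74.5 c 378.6 237.8 wh 50 5 z 0.033 [ 0.3943 -0.1476] [93 60 42]
top area 156.5 c 296.3 204.4 wh 15 15 z 0.025 [0.4758 0.0333] [79 44 31]
top area 311.0 c 346.2 203.3 wh 21 21 z 0.029 [ 0.4743 -0.0792] [83 42 17]
top area 384.0 c 259.9 164.6 wh 24 22 z 0.029 [0.5692 0.1137] [120  68  34]
top area 516.0 c 361.2 160.1 wh 28 26 z 0.033 [ 0.5714 -0.1168] [85 47 28]
top area 644.5 c 314.9 156.8 wh 31 30 z 0.033 [ 0.5823 -0.0121] [120  69  34]
top area 206.5 c 333.0 120.4 wh 17 18 z 0.025 [ 0.669  -0.0564] [160 128  92]
top area 205.5 c 283.9 117.2 wh 17 17 z 0.025 [0.6801 0.0568] [162 132  96]
top area 193.5 c 390.8 111.8 wh 8 65 z 0.025 [ 0.685 -0.191] [108  62  34]
top pink ((460.5, 221.0), (60.0, 63.0), 90.0)
[ 0.4273 -0.3334] [0.1349 0.1419 0.1349 0.1395] -91.8
top yellow ((457.3438720703125, 147.9855499267578), (59.378334045410156, 62.72359085083008), 81.25383758544922)
[ 0.5948 -0.3382] [0.1382 0.1452 0.1386 0.1427] -82.9
top blue ((157.24032592773438, 232.43370056152344), (60.02219009399414, 58.34030532836914), 3.012787342071533)
[0.4224 0.3468] [0.1342 0.1309 0.1365 0.1306
[... 353 characters left out ...]
 wh 13 12 z 0.025 [0.4778 0.0335] [68 40 32]
scene area 262.5 c 284.5 189.6 wh 22 18 z 0.029 [ 0.5712 -0.1202] [80 49 36]
scene area 161.0 c 318.5 183.4 wh 16 15 z 0.025 [ 0.4738 -0.0828] [72 39 27]
scene pink ((286.2938232421875, 137.53607177734375), (32.4910774230957, 46.604393005371094), 66.03750610351562)
[ 0.4318 -0.3234] [0.1584 0.1731 0.1684 0.1597] 179.5
scene yellow ((241.60293579101562, 157.33822631835938), (34.471214294433594, 48.36260223388672), 59.036251068115234)
[ 0.5984 -0.3287] [0.154  0.172  0.1657 0.1586] -170.6
scene blue ((433.9752197265625, 273.472412109375), (59.53786087036133, 50.469669342041016), 48.01278305053711)
[0.4268 0.3495] [0.1492 0.1554 0.1604 0.1419] -172.9
```

>>> servo_tool --pt "0.5 1 0 0 0 -0.6 1" --pt "0.5 1 0 0 0 -0.6 1" --pt "0.5 1 0 0 0 -0.6 1" --pt "0.5 1 0 0 0 -0.6 1" --pt "0.5 1 0 0 0 -0.5 1"

```text
time: 0.62
ee_pos: [0.233, -0.5268, 0.2053]
tool_rot: [[1.0, -0.001, -0.0], [-0.001, -1.0, 0.0], [-0.0, -0.0, -1.0]]
contact_force: [1.3, -0.1, 0.0]
finger_gap: 1.001
```

>>> servo_tool --pt "0.5 1 0 0 0 0 1" --pt "0.5 1 0 0 0 0 1" --pt "0.5 1 0 0 0 0 1" --pt "0.5 1 0 0 0 0 1" --pt "0.5 1 0 0 0 0 1"

```text
time: 1.03
ee_pos: [0.2954, -0.4018, 0.2055]
tool_rot: [[1.0, 0.002, -0.0], [0.002, -1.0, -0.0], [-0.0, 0.0, -1.0]]
contact_force: [0.7, 0.1, -0.9]
finger_gap: 1.003
```

>>> servo_tool --pt "0.5 1 0 0 0 0 1" --pt "0.5 1 0 0 0 0 1" --pt "0.5 1 0 0 0 0 1" --pt "0.5 1 0 0 0 0 1" --pt "0.5 1 0 0 0 0 1"

```text
time: 1.45
ee_pos: [0.3579, -0.2769, 0.2056]
tool_rot: [[1.0, 0.002, 0.0], [0.002, -1.0, -0.0], [0.0, 0.0, -1.0]]
contact_force: [0.2, -1.7, 0.3]
finger_gap: 1.0
```

>>> servo_tool --pt "0.5 1 0 0 0 0 1" --pt "0.5 1 0 0 0 0 1" --pt "0.5 1 0 0 0 0 1" --pt "0.5 1 0 0 0 0 1" --pt "0.5 1 0 0 0 0 1"

```text
time: 1.87
ee_pos: [0.4205, -0.1519, 0.2056]
tool_rot: [[1.0, 0.002, 0.0], [0.002, -1.0, -0.0], [0.0, 0.0, -1.0]]
contact_force: [1.1, -0.0, 0.6]
finger_gap: 0.997
```

>>> servo_tool --pt "0.5 1 0 0 0 0 1" --pt "0.5 1 0 0 0 0 1" --pt "0.5 1 0 0 0 0 1" --pt "0.5 1 0 0 0 0 1" --pt "0.5 1 0 0 0 0 1"

```text
time: 2.28
ee_pos: [0.4829, -0.0269, 0.2055]
tool_rot: [[1.0, 0.001, 0.0], [0.001, -1.0, -0.0], [0.0, 0.0, -1.0]]
contact_force: [0.4, -0.6, -0.0]
finger_gap: 1.001
```

Tracking is exact. Move over the middle of the screen and look with the wrist camera.

>>> servo_tool --pt "0.8 0.6 0 0 0 0 1" --pt "0.8 0.6 0 0 0 0 1" --pt "0.8 0.6 0 0 0 0 1" --pt "0.4 0.4 0 0 0 0 1" --pt "0 0 0 0 0 0 1"

```text
time: 2.7
ee_pos: [0.5539, 0.0292, 0.2051]
tool_rot: [[1.0, 0.004, -0.0], [0.004, -1.0, 0.001], [-0.0, -0.001, -1.0]]
contact_force: [-1.4, -1.0, -0.3]
finger_gap: 1.0
```

```bash
python3 - <<'E'
from h import *
d=optics.get_image('wrist'); cv2.imwrite('pics/w1.png',d['frame'][:,:,::-1]); print(get_obs()['ee_pos'],d['xyz'],d['orientation'])
E
```

```text
[0.55274375 0.02781272 0.20500039] [0.62187359 0.0285353  0.38472991] [[ 0.00440614 -0.97158839 -0.23663598]
 [-0.99998808 -0.00477907  0.00100239]
 [-0.00210481  0.23662874 -0.97159786]]
```

View pics/w1.png

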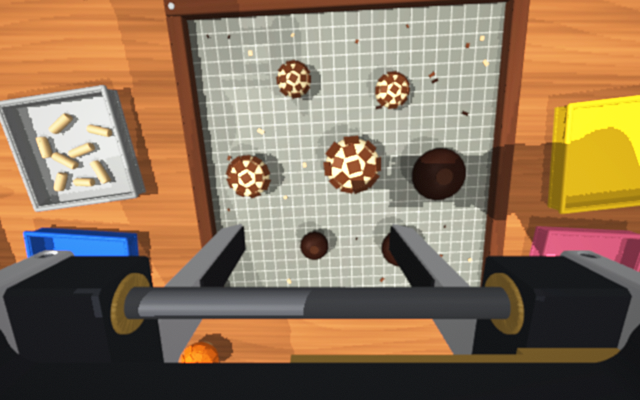

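The wrist picture shows the four crackled caps: medium (248,176), large (352,164), small (294,78) and small (392,90). The large plain cap is at (439,173).

```bash
python3 - <<'E'
from h import *
d=optics.get_image('wrist'); hsv=cv2.cvtColor(d['frame'],cv2.COLOR_RGB2HSV)
M=((hsv[:,:,1]>60)&(hsv[:,:,2]>60)).astype(np.uint8)*255
for nm,u,v,r,h in (('med',248,176,30,.029),('large',352,164,36,.033),('sa',294,78,24,.025),('sb',392,90,24,.025),('plainL',439,173,36,.033)):
    z=np.zeros_like(M); cv2.circle(z,(u,v),r,255,-1); m=cv2.morphologyEx((M if nm!='plainL' else (((hsv[:,:,1]>100)*255).astype(np.uint8)))&z,cv2.MORPH_CLOSE,np.ones((5,5)))
    c=max(cv2.findContours(m,cv2.RETR_EXTERNAL,cv2.CHAIN_APPROX_NONE)[0],key=cv2.contourArea)
    (cx,cy),(a,b),_=cv2.fitEllipse(cv2.convexHull(c)); P=ray(d,cx,cy,h)
    print(nm,round(cx,1),round(cy,1),'diam mm',1000*np.array([a,b])/d['intrinsics'][0][0]*np.linalg.norm(P-d['xyz']),P[:2].round(4))
E
```

```text
med 245.7 174.0 diam mm [52.11424077 62.84723269] [0.5675 0.1146]
large 350.9 163.1 diam mm [70.80183206 71.19893658] [ 0.5818 -0.0134]
sa 291.8 77.5 diam mm [44.13674316 47.44372246] [0.6787 0.0566]
sb 389.7 89.9 diam mm [43.27890844 54.51012048] [ 0.6656 -0.0566]
plainL 437.3 172.5 diam mm [64.52383347 70.14554353] [ 0.5709 -0.1181]
```

>>> servo_tool --pt "0.15 0.84 -0.9 0 0 0 1" --pt "0.15 0.84 -0.9 0 0 0 1" --pt "0.15 0.84 -0.9 0 0 0 1" --pt "0.15 0.84 -0.9 0 0 0 1" --pt "0 0 0 0 0 0 1"

```text
time: 3.22
ee_pos: [0.5651, 0.1133, 0.1119]
tool_rot: [[1.0, 0.005, -0.005], [0.005, -1.0, 0.0], [-0.005, -0.0, -1.0]]
contact_force: [-0.8, 0.5, -0.3]
finger_gap: 0.998
```

```bash
python3 - <<'E'
from h import *
d=optics.get_image('wrist'); cv2.imwrite('pics/w2.png',d['frame'][:,:,::-1]); o=get_obs();print(o['ee_pos'],o['q'].round(2) if hasattr(o['q'],'round') else o['q'])
for h in (.008,.029,.044): print(proj(d,[.568,.112,h]))
E
```

```text
[0.5656997  0.11152643 0.11365242] [ 0.04  0.4  -0.43  1.89  0.21  0.9  -2.06]
[317.71454661 196.52230278]
[317.75398022 201.66689095]
[317.78599393 205.84346518]
```

View pics/w2.png

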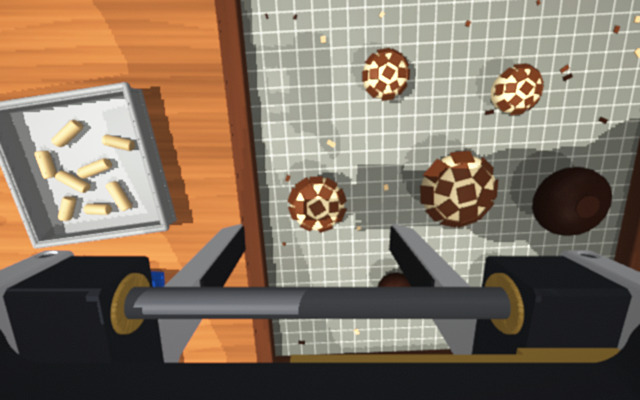

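Grasp lateral position agrees, but the open finger would meet the screen's frame on the left. So I turn the jaws 90° (along x), which also relieves joint 7.

>>> servo_tool --pt "0.1 0 0 0 0 1 1" --pt "0 0 0 0 0 1 1" --pt "0 0 0 0 0 1 1" --pt "0 0 0 0 0 1 1" --pt "0 0 0 0 0 1 1"

```text
time: 3.68
ee_pos: [0.5701, 0.1087, 0.1166]
tool_rot: [[0.905, 0.426, 0.001], [0.426, -0.905, -0.001], [0.001, 0.001, -1.0]]
contact_force: [-0.4, -0.7, 0.6]
finger_gap: 0.999
```

>>> servo_tool --pt "0 0 0 0 0 1 1" --pt "0 0 0 0 0 1 1" --pt "0 0 0 0 0 1 1" --pt "0 0 0 0 0 1 1" --pt "0 0 0 0 0 1 1"

```text
time: 4.1
ee_pos: [0.5701, 0.1086, 0.1165]
tool_rot: [[0.64, 0.769, 0.001], [0.769, -0.64, -0.001], [-0.0, 0.002, -1.0]]
contact_force: [-0.3, 0.7, 0.8]
finger_gap: 0.999
```

>>> servo_tool --pt "0 0 0 0 0 1 0.85" --pt "0 0 0 0 0 1 0.85" --pt "0 0 0 0 0 1 0.85" --pt "0 0 0 0 0 1 0.85" --pt "0 0 0 0 0 1 0.85"

```text
time: 4.52
ee_pos: [0.5701, 0.1086, 0.1165]
tool_rot: [[0.255, 0.967, 0.001], [0.967, -0.255, -0.002], [-0.001, 0.001, -1.0]]
contact_force: [0.6, -0.3, -0.8]
finger_gap: 0.849
```

>>> servo_tool --pt "0 0 0 0 0 1 0.85" --pt "0 0 0 0 0 1 0.85" --pt "0 0 0 0 0 1 0.85" --pt "0 0 0 0 0 0 0.85"

```text
time: 4.85
ee_pos: [0.5701, 0.1087, 0.1163]
tool_rot: [[-0.004, 1.0, 0.001], [1.0, 0.004, -0.001], [-0.001, 0.001, -1.0]]
contact_force: [-0.2, -0.8, -0.4]
finger_gap: 0.848
```

```bash
python3 - <<'E'
from h import *
d=optics.get_image('wrist'); cv2.imwrite('pics/w3.png',d['frame'][:,:,::-1]); o=get_obs();print(o['ee_pos'],o['q'],o['tool_rot'])
for h in (.008,.029,.044): print(proj(d,[.568,.112,h]))
E
```

```text
[0.57017534 0.10893701 0.11617511] [ 0.3027502   0.47596314 -0.76957703  1.86829165  0.40181889  0.9581216
 -0.64921393] [[ 1.40926152e-03  9.99998819e-01  6.13439134e-04]
 [ 9.99998471e-01 -1.40862549e-03 -1.03603567e-03]
 [-1.03517034e-03  6.14898242e-04 -9.99999275e-01]]
[314.91727525 195.24294273]
[314.76741134 200.10997094]
[314.64595442 204.05444499]
```

View pics/w3.png

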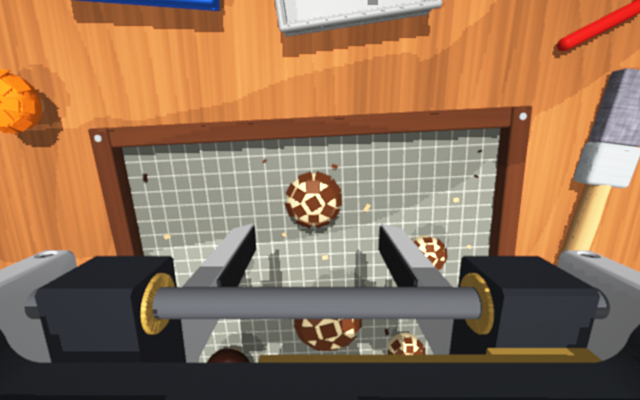

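The medium cap is at (314,201), against a prediction of (315,200), so the position is confirmed.

>>> servo_tool --pt "-0.08 0.12 -1 0 0 0 0.85" --pt "0 0 -1 0 0 0 0.85" --pt "0 0 -1 0 0 0 0.85" --pt "0 0 -0.8 0 0 0 0.85" --pt "0 0 -0.4 0 0 0 0.85"

```text
time: 5.32
ee_pos: [0.5671, 0.1124, 0.0087]
tool_rot: [[0.002, 1.0, -0.002], [1.0, -0.002, -0.001], [-0.001, -0.002, -1.0]]
contact_force: [-0.1, -0.7, -0.0]
finger_gap: 0.85
```

>>> servo_tool --pt "0 0 0 0 0 0 0.4" --pt "0 0 0 0 0 0 0.2" --pt "0 0 0 0 0 0 0" --pt "0 0 0 0 0 0 0" --pt "0 0 0 0 0 0 0"

```text
time: 5.73
ee_pos: [0.5684, 0.1136, 0.0111]
tool_rot: [[-0.001, 1.0, 0.001], [1.0, 0.001, -0.0], [-0.0, 0.001, -1.0]]
contact_force: [0.2, -1.4, -0.1]
finger_gap: 0.531
```

>>> servo_tool --pt "0 0 0.4 0 0 0 0" --pt "0 0 0.8 0 0 0 0" --pt "0 0 1 0 0 0 0" --pt "0 -0.4 0.8 0 0 0 0" --pt "0.14 -0.8 0 0 0 0 0"

```text
time: 6.15
ee_pos: [0.5731, 0.0867, 0.0904]
tool_rot: [[-0.005, 1.0, 0.005], [1.0, 0.005, 0.002], [0.002, 0.005, -1.0]]
contact_force: [1.5, -0.0, 0.2]
finger_gap: 0.513
```

```bash
python3 - <<'E'
from h import *
d=optics.get_image('wrist'); cv2.imwrite('pics/w4.png',d['frame'][:,:,::-1]); o=get_obs();print(o['ee_pos'],o['finger_gap'])
E
```

```text
[0.57353704 0.0801338  0.08821563] 0.5120849526945956
```

View pics/w4.png

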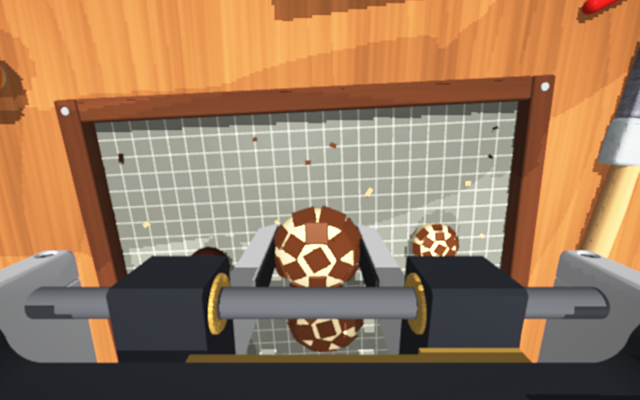

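>>> servo_tool --pt "0.06 -0.8 0 0 0 0 0" --pt "0.06 -1 0 0 0 0 0" --pt "0.06 -1 0 0 0 0 0" --pt "0.06 -1 0 0 0 0 0" --pt "0.06 -1 0 0 0 0 0"

```text
time: 6.62
ee_pos: [0.579, -0.0375, 0.0862]
tool_rot: [[-0.001, 1.0, 0.0], [1.0, 0.001, -0.0], [-0.0, 0.0, -1.0]]
contact_force: [0.9, 0.5, 0.3]
finger_gap: 0.513
```

>>> servo_tool --pt "0.06 -1 0 0 0 0 0" --pt "0.06 -1 0 0 0 0 0" --pt "0.06 -1 0 0 0 0 0" --pt "0.06 -1 0 0 0 0 0" --pt "0.06 -1 0 0 0 0 0"

```text
time: 7.03
ee_pos: [0.5865, -0.1626, 0.0862]
tool_rot: [[-0.001, 1.0, 0.0], [1.0, 0.001, -0.0], [-0.0, 0.0, -1.0]]
contact_force: [0.2, 0.3, 0.4]
finger_gap: 0.513
```

>>> servo_tool --pt "0.06 -1 0 0 0 0 0" --pt "0.06 -1 0 0 0 0 0" --pt "0.06 -1 0 0 0 0 0" --pt "0.06 -1 0 0 0 0 0" --pt "0.06 -1 0 0 0 0 0"

```text
time: 7.45
ee_pos: [0.5939, -0.2876, 0.0862]
tool_rot: [[-0.001, 1.0, 0.0], [1.0, 0.001, -0.0], [-0.0, 0.0, -1.0]]
contact_force: [-0.0, -0.2, -0.2]
finger_gap: 0.513
```

>>> servo_tool --pt "0.06 -0.8 0 0 0 0 0" --pt "0.06 -0.4 0 0 0 0 0" --pt "0 0 0 0 0 0 0" --pt "0 0 0 0 0 0 0"

```text
time: 7.78
ee_pos: [0.5972, -0.3153, 0.0857]
tool_rot: [[-0.002, 1.0, 0.0], [1.0, 0.002, 0.001], [0.001, 0.0, -1.0]]
contact_force: [-0.3, 0.8, 0.5]
finger_gap: 0.511
```

```bash
python3 - <<'E'
from h import *
o=get_obs();print(o['ee_pos'],o['finger_gap'],o['q'])
for n in('wrist','top'):
  d=optics.get_image(n); f=d['frame'][:,:,::-1].copy()
  for P in ([.597,-.342,.004],[.429,-.337,.004],[.424,.35,.004]):
    u=proj(d,P); 
    if n=='top': cv2.circle(f,tuple(int(round(t)) for t in u),2,(255,255,255),-1)
  print(proj(d,[o['ee_pos'][0],o['ee_pos'][1],.004]))
  cv2.imwrite(f'pics/{n}5.png',f)
E
```

```text
[ 0.59715926 -0.31532455  0.08565343] 0.5107699356152569 [ 0.85744086  0.63066426 -0.66134323  1.6693943   0.44490038  0.99720437
  0.04458707]
[317.10493343 205.21053671]
[444.69767589 149.38911548]
```

View pics/wrist5.png

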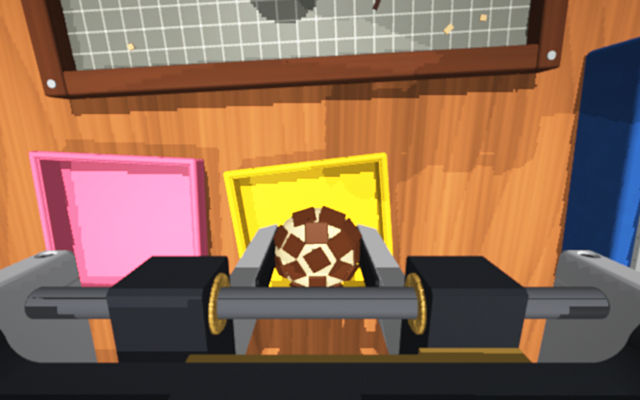

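View pics/top5.png

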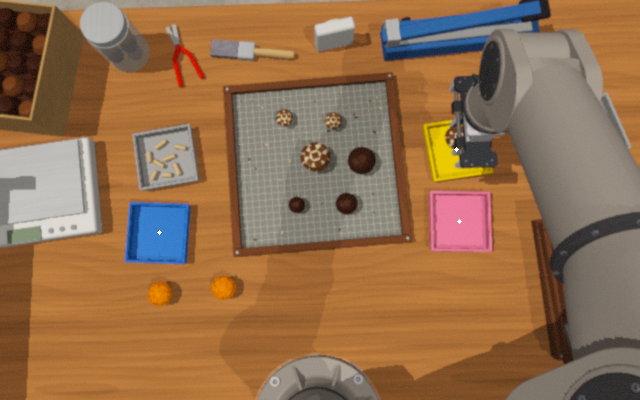

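>>> servo_tool --pt "0 -0.53 0 0 0 0 0" --pt "0 -0.53 -0.6 0 0 0 0" --pt "0 0 -0.8 0 0 0 0" --pt "0 0 -0.7 0 0 0 0" --pt "0 0 -0.5 0 0 0 0"

```text
time: 8.3
ee_pos: [0.5961, -0.3432, 0.018]
tool_rot: [[-0.001, 1.0, -0.002], [1.0, 0.001, 0.001], [0.001, -0.002, -1.0]]
contact_force: [0.9, -0.1, -0.9]
finger_gap: 0.513
```

>>> servo_tool --pt "0 0 -0.25 0 0 0 0" --pt "0 0 -0.15 0 0 0 0" --pt "0 0 -0.1 0 0 0 0" --pt "0 0 0 0 0 0 0"

```text
time: 8.63
ee_pos: [0.5973, -0.3427, 0.0081]
tool_rot: [[-0.002, 1.0, 0.0], [1.0, 0.002, -0.0], [-0.0, 0.0, -1.0]]
contact_force: [0.9, 0.1, 0.4]
finger_gap: 0.515
```

>>> servo_tool --pt "0 0 -0.05 0 0 0 0" --pt "0 0 0 0 0 0 0.55" --pt "0 0 0 0 0 0 0.62" --pt "0 0 0 0 0 0 0.72" --pt "0 0 0 0 0 0 0.72"

```text
time: 9.05
ee_pos: [0.5972, -0.3428, 0.007]
tool_rot: [[-0.002, 1.0, 0.0], [1.0, 0.002, -0.0], [-0.0, 0.0, -1.0]]
contact_force: [0.6, 0.1, -0.0]
finger_gap: 0.71
```

>>> servo_tool --pt "0 0 0.4 0 0 0 0.72" --pt "0 0 1 0 0 0 0.72" --pt "0 0 1 0 0 0 0.75" --pt "0 0.5 1 0 0 0 0.85" --pt "0 1 0 0 0 0 0.85"

```text
time: 9.47
ee_pos: [0.599, -0.3086, 0.0972]
tool_rot: [[0.003, 1.0, 0.005], [1.0, -0.003, -0.004], [-0.004, 0.005, -1.0]]
contact_force: [1.7, 0.3, 0.8]
finger_gap: 0.836
```

```bash
python3 - <<'E'
from h import *
o=get_obs();print(o['ee_pos'],o['finger_gap'])
d=optics.get_image('wrist'); cv2.imwrite('pics/w6.png',d['frame'][:,:,::-1])
d=optics.get_image('scene'); cv2.imwrite('pics/s6.png',cv2.resize(d['frame'][100:250,170:410,::-1],None,fx=3,fy=3))
E
```

```text
[ 0.59898702 -0.30860578  0.09721269] 0.8360040007997804
```

View pics/w6.png

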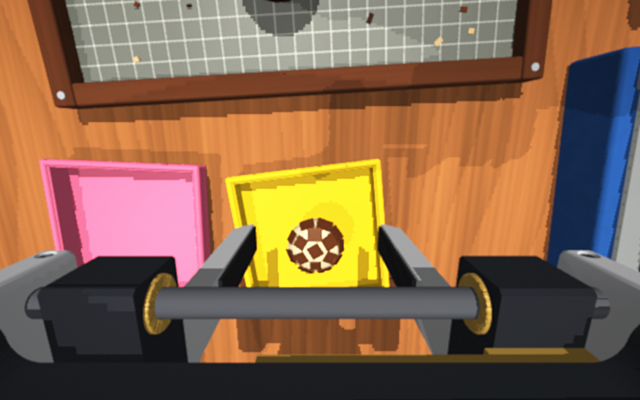

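View pics/s6.png

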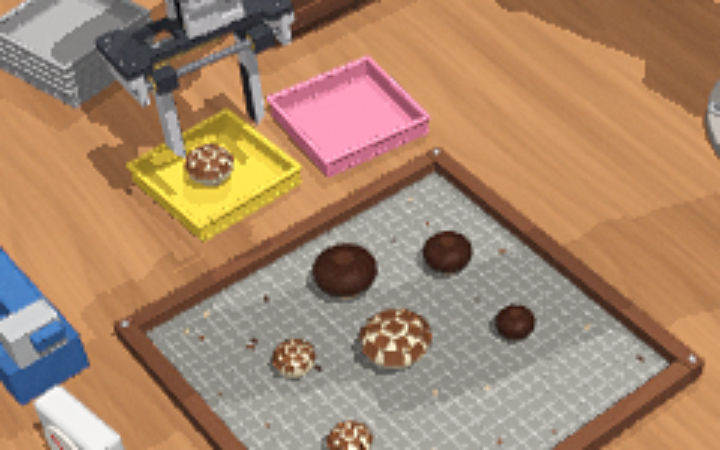

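Medium sits upright in the yellow tray. Next the large one.

>>> servo_tool --pt "-0.05 1 0 0 0 0 0.95" --pt "-0.05 1 0 0 0 0 0.95" --pt "-0.05 1 0 0 0 0 0.95" --pt "-0.05 1 0 0 0 0 0.95" --pt "-0.05 1 0 0 0 0 0.95"

```text
time: 9.98
ee_pos: [0.5906, -0.1793, 0.0922]
tool_rot: [[-0.002, 1.0, 0.0], [1.0, 0.002, -0.0], [-0.0, 0.0, -1.0]]
contact_force: [0.8, -0.2, 0.2]
finger_gap: 0.949
```

>>> servo_tool --pt "-0.05 1 0 0 0 0 0.95" --pt "-0.05 1 0 0 0 0 0.95" --pt "-0.05 1 0 0 0 0 0.95" --pt "-0.05 1 0 0 0 0 0.95" --pt "-0.05 1 0 0 0 0 0.95"

```text
time: 10.4
ee_pos: [0.5844, -0.0542, 0.0922]
tool_rot: [[-0.002, 1.0, 0.0], [1.0, 0.002, -0.0], [-0.0, 0.0, -1.0]]
contact_force: [0.0, 0.6, -0.5]
finger_gap: 0.95
```

>>> servo_tool --pt "-0.05 1 0 0 0 0 0.95" --pt "-0.05 0.64 0 0 0 0 0.95" --pt "0 0 0 0 0 0 0.95"

```text
time: 10.65
ee_pos: [0.5819, -0.0101, 0.0925]
tool_rot: [[-0.006, 1.0, 0.001], [1.0, 0.006, 0.001], [0.001, 0.001, -1.0]]
contact_force: [0.0, 1.3, 0.0]
finger_gap: 0.953
```

```bash
python3 - <<'E'
from h import *
o=get_obs();print(o['ee_pos'],o['finger_gap'])
d=optics.get_image('wrist'); cv2.imwrite('pics/w7.png',d['frame'][:,:,::-1])
for nm,P in dict(L=(.582,-.014,.033),sa=(.679,.056,.025),sb=(.667,-.057,.025)).items(): print(nm,proj(d,P))
E
```

```text
[ 0.58190342 -0.01007929  0.09247966] 0.9531446254978944
L [317.11692289 216.23480322]
sa [435.50845523 132.61463742]
sb [409.82423462 259.53064216]
```

View pics/w7.png

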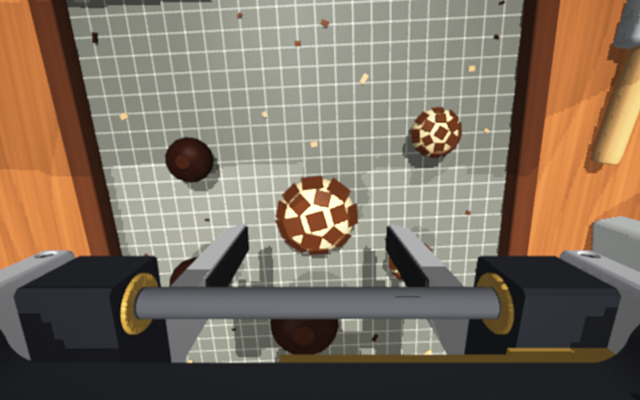

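The large cap is at (317,215), against (317,216) predicted, and small_a is at (436,132), against (435,133). Descending.

>>> servo_tool --pt "0 0 -0.9 0 0 0 0.95" --pt "0 0 -0.9 0 0 0 0.95" --pt "0 0 -0.7 0 0 0 0.95" --pt "0 0 -0.45 0 0 0 0.95" --pt "0 0 -0.19 0 0 0 0.95"

```text
time: 11.12
ee_pos: [0.5814, -0.0152, 0.0118]
tool_rot: [[-0.001, 1.0, -0.002], [1.0, 0.001, -0.0], [-0.0, -0.002, -1.0]]
contact_force: [-0.2, 0.2, -0.0]
finger_gap: 0.95
```

>>> servo_tool --pt "0 0 0 0 0 0 0.6" --pt "0 0 0 0 0 0 0.3" --pt "0 0 0 0 0 0 0" --pt "0 0 0 0 0 0 0" --pt "0 0 0 0 0 0 0"

```text
time: 11.53
ee_pos: [0.5827, -0.0143, 0.0141]
tool_rot: [[-0.002, 1.0, 0.001], [1.0, 0.002, -0.0], [-0.0, 0.001, -1.0]]
contact_force: [-0.1, -1.1, 5.4]
finger_gap: 0.664
```

>>> servo_tool --pt "0 0 0.1 0 0 0 0" --pt "0 0 0.4 0 0 0 0" --pt "0 0 0.8 0 0 0 0" --pt "0 0 0.9 0 0 0 0" --pt "0 0 0.6 0 0 0 0"

```text
time: 11.95
ee_pos: [0.5826, -0.0139, 0.0857]
tool_rot: [[-0.002, 1.0, 0.001], [1.0, 0.002, 0.0], [0.0, 0.001, -1.0]]
contact_force: [0.6, 0.0, -0.2]
finger_gap: 0.668
```

>>> servo_tool --pt "-0.2 -0.4 0 0 0 0 0" --pt "-0.4 -0.8 0 0 0 0 0" --pt "-0.45 -0.95 0 0 0 0 0" --pt "-0.5 -1 0 0 0 0 0" --pt "-0.5 -1 0 0 0 0 0"

```text
time: 12.37
ee_pos: [0.5296, -0.1193, 0.083]
tool_rot: [[-0.002, 1.0, -0.0], [1.0, 0.002, -0.0], [-0.0, -0.0, -1.0]]
contact_force: [-0.1, -0.4, 0.3]
finger_gap: 0.667
```

>>> servo_tool --pt "-0.5 -1 0 0 0 0 0" --pt "-0.5 -1 0 0 0 0 0" --pt "-0.5 -1 0 0 0 0 0" --pt "-0.5 -1 0 0 0 0 0" --pt "-0.5 -1 0 0 0 0 0"

```text
time: 12.78
ee_pos: [0.4668, -0.2445, 0.083]
tool_rot: [[-0.001, 1.0, -0.0], [1.0, 0.001, -0.0], [-0.0, -0.0, -1.0]]
contact_force: [0.4, 0.4, 0.2]
finger_gap: 0.668
```

>>> servo_tool --pt "-0.5 -1 0 0 0 0 0" --pt "-0.5 -1 0 0 0 0 0" --pt "-0.4 -0.9 0 0 0 0 0" --pt "-0.3 -0.85 0 0 0 0 0" --pt "0 0 0 0 0 0 0"

```text
time: 13.2
ee_pos: [0.4228, -0.3413, 0.0827]
tool_rot: [[0.004, 1.0, -0.001], [1.0, -0.004, -0.001], [-0.001, -0.001, -1.0]]
contact_force: [0.2, 0.0, 0.1]
finger_gap: 0.668
```

```bash
python3 - <<'E'
from h import *
o=get_obs();print(o['ee_pos'],o['finger_gap'],o['q'])
d=optics.get_image('wrist'); cv2.imwrite('pics/w8.png',d['frame'][:,:,::-1])
E
```

```text
[ 0.42278814 -0.34131634  0.08272811] 0.6680757691733645 [ 1.11877038  0.44461857 -0.68805683  1.97697652  0.37476863  0.84866047
  0.22165504]
```

View pics/w8.png

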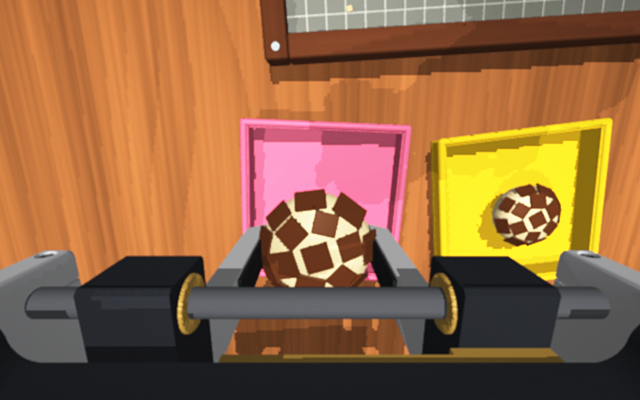

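>>> servo_tool --pt "0.1 0 0 0 0 0 0" --pt "0 0 -0.6 0 0 0 0" --pt "0 0 -0.8 0 0 0 0" --pt "0 0 -0.6 0 0 0 0" --pt "0 0 -0.4 0 0 0 0"

```text
time: 13.67
ee_pos: [0.4284, -0.3352, 0.0219]
tool_rot: [[-0.003, 1.0, -0.001], [1.0, 0.003, 0.001], [0.001, -0.001, -1.0]]
contact_force: [-0.2, 0.5, -1.4]
finger_gap: 0.669
```

>>> servo_tool --pt "0 0 -0.2 0 0 0 0" --pt "0 0 -0.15 0 0 0 0" --pt "0 0 -0.1 0 0 0 0" --pt "0 0 0 0 0 0 0"

```text
time: 14.0
ee_pos: [0.4286, -0.3366, 0.0121]
tool_rot: [[-0.002, 1.0, 0.0], [1.0, 0.002, -0.0], [-0.0, 0.0, -1.0]]
contact_force: [-0.0, -0.4, -0.7]
finger_gap: 0.668
```

>>> servo_tool --pt "0 0 -0.06 0 0 0 0" --pt "0 0 0 0 0 0 0" --pt "0 0 0 0 0 0 0.7" --pt "0 0 0 0 0 0 0.78" --pt "0 0 0 0 0 0 0.82"

```text
time: 14.42
ee_pos: [0.4284, -0.3368, 0.0107]
tool_rot: [[-0.002, 1.0, 0.0], [1.0, 0.002, -0.0], [-0.0, 0.0, -1.0]]
contact_force: [0.4, -0.1, -0.1]
finger_gap: 0.8
```

>>> servo_tool --pt "0 0 0 0 0 0 0.82" --pt "0 0 0.4 0 0 0 0.82" --pt "0 0 0.9 0 0 0 0.82" --pt "0 0 0.9 0 0 0 0.82" --pt "0.6 0.8 0.9 0 0 0 0.8"

```text
time: 14.83
ee_pos: [0.4409, -0.3197, 0.0891]
tool_rot: [[0.003, 1.0, -0.002], [1.0, -0.003, -0.001], [-0.001, -0.002, -1.0]]
contact_force: [0.8, -0.7, -0.7]
finger_gap: 0.807
```

```bash
python3 - <<'E'
from h import *
o=get_obs();print(o['ee_pos'],o['finger_gap'])
d=optics.get_image('wrist'); cv2.imwrite('pics/w9.png',d['frame'][:,:,::-1])
E
```

```text
[ 0.44088278 -0.31969256  0.08908862] 0.8074234589363616
```

View pics/w9.png

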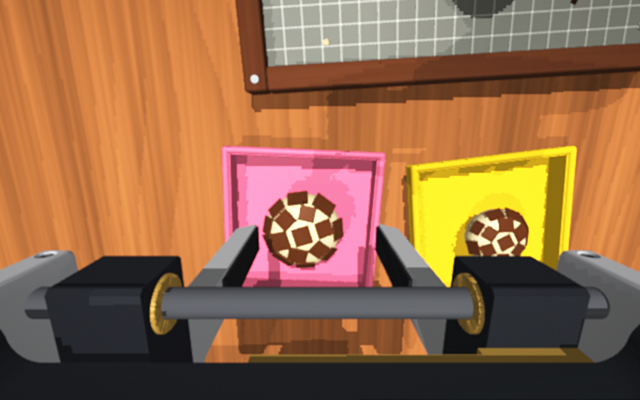

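Large is upright in the pink tray. Now small_b.

>>> servo_tool --pt "0.8 0.95 0 0 0 0 0.75" --pt "0.8 0.95 0 0 0 0 0.75" --pt "0.8 0.95 0 0 0 0 0.75" --pt "0.8 0.95 0 0 0 0 0.75" --pt "0.8 0.95 0 0 0 0 0.75"

```text
time: 15.3
ee_pos: [0.5443, -0.1966, 0.0887]
tool_rot: [[-0.002, 1.0, 0.0], [1.0, 0.002, -0.0], [-0.0, 0.0, -1.0]]
contact_force: [-0.3, -0.9, -0.4]
finger_gap: 0.749
```

>>> servo_tool --pt "0.9 0.95 0 0 0 0 0.75" --pt "0.9 0.95 0 0 0 0 0.75" --pt "0.9 0.95 0 0 0 0 0.75" --pt "0.9 0.95 0 0 0 0 0.75" --pt "0.9 0.95 0 0 0 0 0.75"

```text
time: 15.72
ee_pos: [0.6569, -0.0776, 0.0887]
tool_rot: [[-0.002, 1.0, 0.0], [1.0, 0.002, 0.0], [0.0, 0.0, -1.0]]
contact_force: [0.4, -0.1, 0.2]
finger_gap: 0.751
```

>>> servo_tool --pt "0.44 0.6 0 0 0 0 0.75" --pt "0 0.3 0 0 0 0 0.75" --pt "0 0 0 0 0 0 0.75" --pt "0 0 0 0 0 0 0.75"

```text
time: 16.05
ee_pos: [0.6663, -0.0569, 0.0882]
tool_rot: [[-0.002, 1.0, -0.0], [1.0, 0.002, -0.0], [-0.0, -0.0, -1.0]]
contact_force: [0.1, -0.7, 0.3]
finger_gap: 0.748
```

```bash
python3 - <<'E'
from h import *
d=optics.get_image('wrist'); cv2.imwrite('pics/w10.png',d['frame'][:,:,::-1])
o=get_obs();print(o['ee_pos'],o['finger_gap'])
for nm,P in dict(sa=(.679,.056,.025),sb=(.667,-.057,.025)).items(): print(nm,proj(d,P))
E
```

```text
[ 0.66624893 -0.05791666  0.08812812] 0.7460248554604256
sa [333.9753849   69.19752947]
sb [317.90992831 210.57398017]
```

View pics/w10.png

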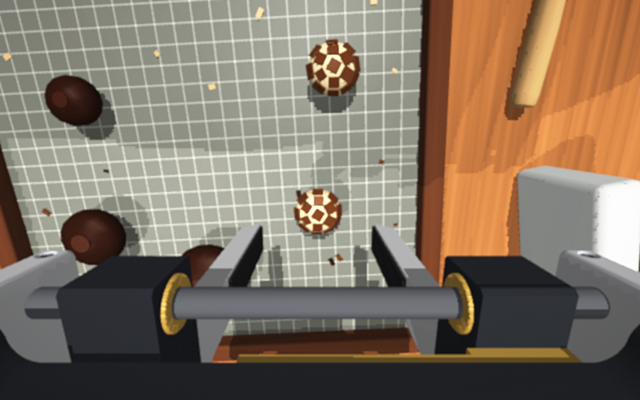

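small_b is at (318,211), as predicted. Descending with a slow finish.

>>> servo_tool --pt "0 0 -0.9 0 0 0 0.75" --pt "0 0 -0.8 0 0 0 0.75" --pt "0 0 -0.6 0 0 0 0.75" --pt "0 0 -0.4 0 0 0 0.75" --pt "0 0 -0.2 0 0 0 0.75"

```text
time: 16.52
ee_pos: [0.666, -0.0577, 0.0141]
tool_rot: [[-0.001, 1.0, -0.002], [1.0, 0.001, -0.0], [-0.0, -0.002, -1.0]]
contact_force: [0.8, 0.0, 0.0]
finger_gap: 0.751
```

>>> servo_tool --pt "0 0 -0.12 0 0 0 0.6" --pt "0 0 -0.08 0 0 0 0.4" --pt "0 0 0 0 0 0 0.2" --pt "0 0 0 0 0 0 0" --pt "0 0 0 0 0 0 0"

```text
time: 16.93
ee_pos: [0.6673, -0.0566, 0.0112]
tool_rot: [[-0.002, 1.0, 0.001], [1.0, 0.002, -0.0], [-0.0, 0.001, -1.0]]
contact_force: [0.3, 0.3, 0.1]
finger_gap: 0.43
```

>>> servo_tool --pt "0 0 0 0 0 0 0" --pt "0 0 0 0 0 0 0"

```text
time: 17.1
ee_pos: [0.6673, -0.0566, 0.0111]
tool_rot: [[-0.002, 1.0, 0.001], [1.0, 0.002, -0.0], [-0.0, 0.001, -1.0]]
contact_force: [-1.2, 0.7, 5.1]
finger_gap: 0.384
```

>>> servo_tool --pt "0 0 0.4 0 0 0 0" --pt "0 0 0.9 0 0 0 0" --pt "0 0 1 0 0 0 0" --pt "-0.2 0.4 0.7 0 0 0 0" --pt "-0.4 0.8 0 0 0 0 0"

```text
time: 17.52
ee_pos: [0.6544, -0.0287, 0.0897]
tool_rot: [[0.002, 1.0, 0.005], [1.0, -0.002, -0.001], [-0.001, 0.005, -1.0]]
contact_force: [1.7, 0.3, 0.2]
finger_gap: 0.385
```

>>> servo_tool --pt "-0.6 1 0 0 0 0 0" --pt "-0.6 1 0 0 0 0 0" --pt "-0.6 1 0 0 0 0 0" --pt "-0.6 1 0 0 0 0 0" --pt "-0.6 1 0 0 0 0 0"

```text
time: 17.93
ee_pos: [0.5761, 0.0994, 0.0863]
tool_rot: [[-0.002, 1.0, 0.001], [1.0, 0.002, -0.0], [-0.0, 0.001, -1.0]]
contact_force: [0.7, 0.5, 1.0]
finger_gap: 0.388
```

>>> servo_tool --pt "-0.6 1 0 0 0 0 0" --pt "-0.6 1 0 0 0 0 0" --pt "-0.6 1 0 0 0 0 0" --pt "-0.6 1 0 0 0 0 0" --pt "-0.6 1 0 0 0 0 0"

```text
time: 18.35
ee_pos: [0.5011, 0.2244, 0.0862]
tool_rot: [[-0.002, 1.0, 0.001], [1.0, 0.002, -0.0], [-0.0, 0.001, -1.0]]
contact_force: [0.0, 1.2, -0.8]
finger_gap: 0.386
```

>>> servo_tool --pt "-0.6 1 0 0 0 0 0" --pt "-0.6 1 0 0 0 0 0" --pt "-0.6 1 0 0 0 0 0" --pt "-0.6 1 0 0 0 0 0" --pt "-0.4 1 0 0 0 0 0"

```text
time: 18.77
ee_pos: [0.4304, 0.3496, 0.0863]
tool_rot: [[-0.002, 1.0, 0.0], [1.0, 0.002, -0.0], [-0.0, 0.0, -1.0]]
contact_force: [0.7, 0.4, 0.4]
finger_gap: 0.387
```

>>> servo_tool --pt "-0.3 0.7 0 0 0 0 0" --pt "-0.05 0.4 0 0 0 0 0" --pt "0 0 0 0 0 0 0" --pt "0 0 0 0 0 0 0"

```text
time: 19.1
ee_pos: [0.4235, 0.3755, 0.0856]
tool_rot: [[-0.002, 1.0, 0.0], [1.0, 0.002, -0.0], [-0.0, 0.0, -1.0]]
contact_force: [-0.4, -0.0, -0.6]
finger_gap: 0.386
```

```bash
python3 - <<'E'
from h import *
o=get_obs();print(o['ee_pos'],o['finger_gap'],o['q'])
d=optics.get_image('wrist'); cv2.imwrite('pics/w11.png',d['frame'][:,:,::-1])
print(proj(d,(.424,.35,.004)))
E
```

```text
[0.42349215 0.37546629 0.08561627] 0.38566523663141267 [-0.21427613  0.50567777 -0.79339452  1.92119431  0.45565483  0.90301456
 -1.23372107]
[317.54412243 231.29995027]
```

View pics/w11.png

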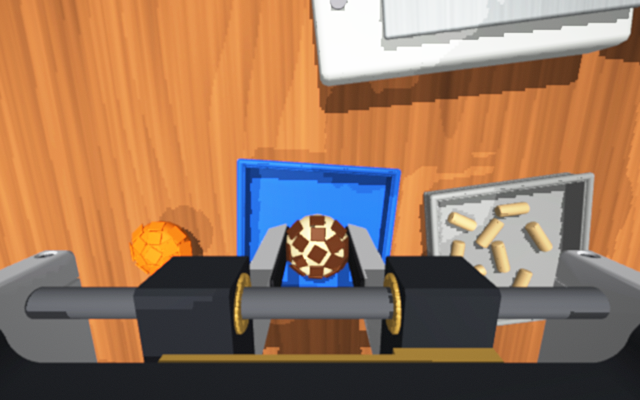

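```bash
python3 - <<'E'
from h import *
d=optics.get_image('wrist')
for u,v in((238,160),(400,170),(249,165),(391,174)): print(ray(d,u,v,.026).round(4))
E
```

```text
[0.3594 0.4183 0.026 ]
[0.4918 0.4103 0.026 ]
[0.3681 0.4142 0.026 ]
[0.4846 0.4069 0.026 ]
```

>>> servo_tool --pt "0 0 -0.5 0 0 0 0" --pt "0 0 -0.8 0 0 0 0" --pt "0 0 -0.8 0 0 0 0" --pt "0 0 -0.4 0 0 0 0" --pt "0 0 -0.2 0 0 0 0"

```text
time: 19.62
ee_pos: [0.4227, 0.3744, 0.016]
tool_rot: [[-0.001, 1.0, -0.002], [1.0, 0.001, -0.002], [-0.002, -0.002, -1.0]]
contact_force: [-0.0, -0.0, -0.1]
finger_gap: 0.386
```

>>> servo_tool --pt "0 0 -0.15 0 0 0 0" --pt "0 0 -0.15 0 0 0 0" --pt "0 0 -0.05 0 0 0 0" --pt "0 0 0 0 0 0 0"

```text
time: 19.95
ee_pos: [0.4233, 0.3759, 0.0095]
tool_rot: [[-0.002, 1.0, 0.0], [1.0, 0.002, 0.0], [0.0, 0.0, -1.0]]
contact_force: [-0.1, -0.5, -0.6]
finger_gap: 0.387
```

>>> servo_tool --pt "0 0 -0.08 0 0 0 0" --pt "0 0 0 0 0 0 0" --pt "0 0 0 0 0 0 0.42" --pt "0 0 0 0 0 0 0.5" --pt "0 0 0 0 0 0 0.58"

```text
time: 20.37
ee_pos: [0.4232, 0.3759, 0.0074]
tool_rot: [[-0.002, 1.0, 0.0], [1.0, 0.002, 0.0], [0.0, 0.0, -1.0]]
contact_force: [-0.5, -0.2, -0.2]
finger_gap: 0.527
```

>>> servo_tool --pt "0 0 0 0 0 0 0.58" --pt "0 0 0.4 0 0 0 0.58" --pt "0 0 0.9 0 0 0 0.58" --pt "0 0 0.9 0 0 0 0.65" --pt "0.6 -0.8 0.9 0 0 0 0.75"

```text
time: 20.78
ee_pos: [0.4352, 0.3595, 0.0867]
tool_rot: [[-0.008, 1.0, -0.001], [1.0, 0.008, 0.002], [0.002, -0.001, -1.0]]
contact_force: [-0.3, 0.3, 0.0]
finger_gap: 0.691
```

```bash
python3 - <<'E'
from h import *
o=get_obs();print(o['ee_pos'],o['finger_gap'])
d=optics.get_image('wrist'); cv2.imwrite('pics/w12.png',d['frame'][:,:,::-1])
E
```

```text
[0.43518821 0.35946722 0.08671101] 0.69143855469058
```

View pics/w12.png

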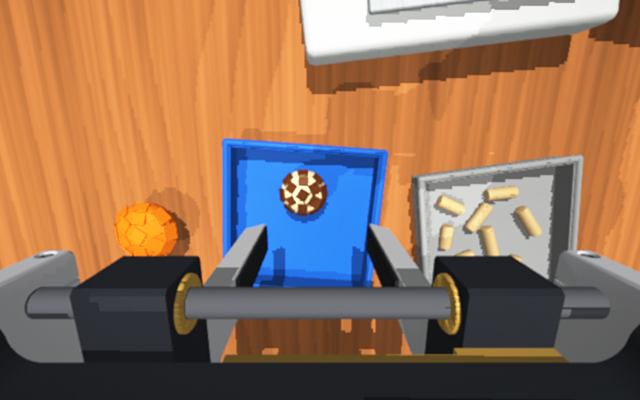

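small_b sits upright at (303,192) in the blue tray. Now small_a.

>>> servo_tool --pt "0.8 -1 0 0 0 0 0.75" --pt "0.8 -1 0 0 0 0 0.75" --pt "0.8 -1 0 0 0 0 0.75" --pt "0.8 -1 0 0 0 0 0.75" --pt "0.8 -1 0 0 0 0 0.75"

```text
time: 21.25
ee_pos: [0.5391, 0.2293, 0.0855]
tool_rot: [[-0.001, 1.0, 0.001], [1.0, 0.001, 0.0], [0.0, 0.001, -1.0]]
contact_force: [0.5, 0.4, 0.4]
finger_gap: 0.753
```

>>> servo_tool --pt "0.8 -1 0 0 0 0 0.75" --pt "0.8 -1 0 0 0 0 0.75" --pt "0.8 -1 0 0 0 0 0.75" --pt "0.8 -1 0 0 0 0 0.75" --pt "0.8 -1 0 0 0 0 0.75"

```text
time: 21.67
ee_pos: [0.639, 0.1042, 0.0854]
tool_rot: [[-0.001, 1.0, 0.0], [1.0, 0.001, 0.0], [0.0, 0.0, -1.0]]
contact_force: [0.8, -0.0, -0.3]
finger_gap: 0.749
```

>>> servo_tool --pt "0.8 -1 0 0 0 0 0.75" --pt "0.6 -0.7 0 0 0 0 0.75" --pt "0.2 -0.3 0 0 0 0 0.75" --pt "0 0 0 0 0 0 0.75" --pt "0 0 0 0 0 0 0.75"

```text
time: 22.08
ee_pos: [0.6776, 0.0564, 0.0849]
tool_rot: [[-0.001, 1.0, -0.0], [1.0, 0.001, 0.001], [0.001, -0.0, -1.0]]
contact_force: [-0.5, 0.7, -0.0]
finger_gap: 0.752
```

```bash
python3 - <<'E'
from h import *
o=get_obs();print(o['ee_pos'],o['finger_gap'])
d=optics.get_image('wrist'); cv2.imwrite('pics/w13.png',d['frame'][:,:,::-1])
print(proj(d,(.679,.056,.025)))
E
```

```text
[0.67759784 0.05643049 0.08492007] 0.7523031255900525
[318.74829574 212.10205993]
```

View pics/w13.png

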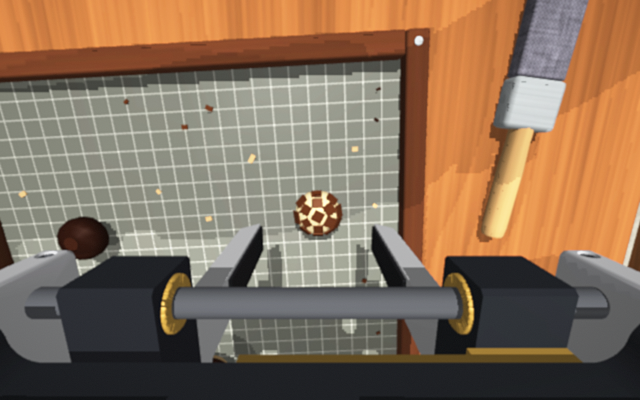

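>>> servo_tool --pt "0 0 -0.9 0 0 0 0.75" --pt "0 0 -0.8 0 0 0 0.75" --pt "0 0 -0.5 0 0 0 0.75" --pt "0 0 -0.4 0 0 0 0.75" --pt "0 0 -0.2 0 0 0 0.75"

```text
time: 22.55
ee_pos: [0.6773, 0.0568, 0.0137]
tool_rot: [[-0.003, 1.0, -0.001], [1.0, 0.003, 0.0], [0.0, -0.001, -1.0]]
contact_force: [-0.3, 0.3, 0.2]
finger_gap: 0.749
```

>>> servo_tool --pt "0 0 -0.12 0 0 0 0.6" --pt "0 0 -0.05 0 0 0 0.4" --pt "0 0 0 0 0 0 0.2" --pt "0 0 0 0 0 0 0" --pt "0 0 0 0 0 0 0"

```text
time: 22.97
ee_pos: [0.6785, 0.0558, 0.0111]
tool_rot: [[-0.002, 1.0, 0.001], [1.0, 0.002, 0.0], [0.0, 0.001, -1.0]]
contact_force: [-0.4, -0.1, 0.6]
finger_gap: 0.437
```

>>> servo_tool --pt "0 0 0 0 0 0 0" --pt "0 0 0 0 0 0 0"

```text
time: 23.13
ee_pos: [0.6785, 0.0558, 0.0111]
tool_rot: [[-0.002, 1.0, 0.001], [1.0, 0.002, -0.0], [-0.0, 0.001, -1.0]]
contact_force: [-0.3, 0.3, 3.6]
finger_gap: 0.384
```

>>> servo_tool --pt "0 0 0.4 0 0 0 0" --pt "0 0 0.9 0 0 0 0" --pt "0 0 1 0 0 0 0" --pt "-0.4 0.4 0.7 0 0 0 0" --pt "-0.8 0.8 0 0 0 0 0"

```text
time: 23.55
ee_pos: [0.6513, 0.084, 0.0896]
tool_rot: [[0.003, 1.0, 0.006], [1.0, -0.003, 0.0], [0.0, 0.006, -1.0]]
contact_force: [0.2, 1.0, 0.0]
finger_gap: 0.385
```

>>> servo_tool --pt "-0.9 0.95 0 0 0 0 0" --pt "-0.9 0.95 0 0 0 0 0" --pt "-0.9 0.95 0 0 0 0 0" --pt "-0.9 0.95 0 0 0 0 0" --pt "-0.9 0.95 0 0 0 0 0"

```text
time: 23.97
ee_pos: [0.5345, 0.2055, 0.0862]
tool_rot: [[-0.002, 1.0, 0.001], [1.0, 0.002, -0.0], [-0.0, 0.001, -1.0]]
contact_force: [-0.4, 1.4, 0.7]
finger_gap: 0.383
```

>>> servo_tool --pt "-0.9 0.95 0 0 0 0 0" --pt "-0.9 0.95 0 0 0 0 0" --pt "-0.9 0.95 0 0 0 0 0" --pt "-0.9 0.95 0 0 0 0 0" --pt "-0.6 0.6 0 0 0 0 0"

```text
time: 24.38
ee_pos: [0.4283, 0.317, 0.0864]
tool_rot: [[-0.004, 1.0, 0.001], [1.0, 0.004, 0.001], [0.001, 0.001, -1.0]]
contact_force: [-0.9, 0.5, -0.3]
finger_gap: 0.383
```

>>> servo_tool --pt "-0.3 0.35 0 0 0 0 0" --pt "0 0 0 0 0 0 0" --pt "0 0 0 0 0 0 0" --pt "0 0 0 0 0 0 0"

```text
time: 24.72
ee_pos: [0.4243, 0.3223, 0.0855]
tool_rot: [[-0.0, 1.0, 0.0], [1.0, 0.0, -0.0], [-0.0, 0.0, -1.0]]
contact_force: [-0.2, -0.0, -1.2]
finger_gap: 0.389
```

```bash
python3 - <<'E'
from h import *
o=get_obs();print(o['ee_pos'],o['finger_gap'])
d=optics.get_image('wrist'); cv2.imwrite('pics/w14.png',d['frame'][:,:,::-1])
E
```

```text
[0.42426102 0.32226613 0.08552654] 0.38909234001887566
```

View pics/w14.png

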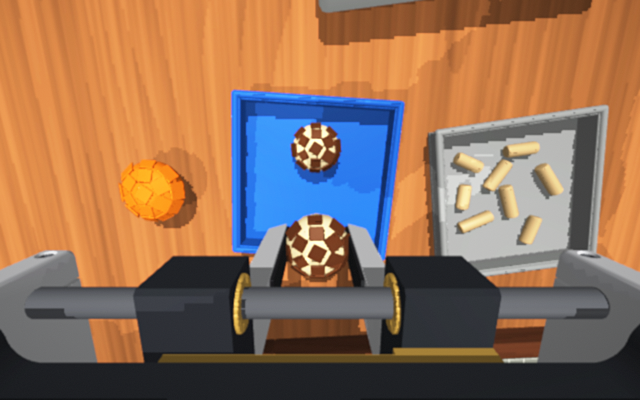

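>>> servo_tool --pt "0 0 -0.5 0 0 0 0" --pt "0 0 -0.8 0 0 0 0" --pt "0 0 -0.8 0 0 0 0" --pt "0 0 -0.4 0 0 0 0" --pt "0 0 -0.2 0 0 0 0"

```text
time: 25.18
ee_pos: [0.4227, 0.3222, 0.016]
tool_rot: [[-0.001, 1.0, -0.002], [1.0, 0.001, -0.001], [-0.001, -0.002, -1.0]]
contact_force: [1.1, -0.5, -0.5]
finger_gap: 0.389
```

>>> servo_tool --pt "0 0 -0.15 0 0 0 0" --pt "0 0 -0.15 0 0 0 0" --pt "0 0 -0.1 0 0 0 0" --pt "0 0 -0.02 0 0 0 0" --pt "0 0 0 0 0 0 0"

```text
time: 25.6
ee_pos: [0.4233, 0.3234, 0.0078]
tool_rot: [[-0.002, 1.0, 0.0], [1.0, 0.002, 0.0], [0.0, 0.0, -1.0]]
contact_force: [-0.0, -0.0, 0.3]
finger_gap: 0.384
```

>>> servo_tool --pt "0 0 0 0 0 0 0.42" --pt "0 0 0 0 0 0 0.5" --pt "0 0 0 0 0 0 0.58" --pt "0 0 0 0 0 0 0.58" --pt "0 0 0.2 0 0 0 0.58"

```text
time: 26.02
ee_pos: [0.4228, 0.323, 0.0121]
tool_rot: [[-0.002, 1.0, -0.001], [1.0, 0.002, -0.0], [-0.0, -0.001, -1.0]]
contact_force: [0.2, -0.6, -0.8]
finger_gap: 0.574
```

>>> servo_tool --pt "0 0 0.6 0 0 0 0.58" --pt "0 0 1 0 0 0 0.58" --pt "0 0 1 0 0 0 0.6" --pt "0 -0.8 1 0 0 0 0.6" --pt "0 -0.8 1 0 0 0 0.6"

```text
time: 26.43
ee_pos: [0.4224, 0.2838, 0.1288]
tool_rot: [[-0.004, 1.0, -0.001], [1.0, 0.004, 0.001], [0.001, -0.001, -1.0]]
contact_force: [1.4, -0.9, -0.0]
finger_gap: 0.595
```

>>> servo_tool --pt "0.6 -1 0.5 0 0 0 0.6" --pt "0.6 -1 0.5 0 0 0 0.6" --pt "0 0 0 0 0 0 0.6" --pt "0 0 0 0 0 0 0.6" --pt "0 0 0 0 0 0 0.6"

```text
time: 26.85
ee_pos: [0.4528, 0.2335, 0.1526]
tool_rot: [[-0.001, 1.0, 0.0], [1.0, 0.001, 0.0], [0.0, 0.0, -1.0]]
contact_force: [0.2, 0.1, 0.2]
finger_gap: 0.599
```

```bash
python3 - <<'E'
from h import *
o=get_obs();print(o['ee_pos'],o['finger_gap'])
for n in('wrist','top','scene'):
  d=optics.get_image(n); f=d['frame'][:,:,::-1]; cv2.imwrite(f'pics/{n}15.png',f)
E
```

```text
[0.45283713 0.23354257 0.15259186] 0.5993081657297304
```

View pics/wrist15.png

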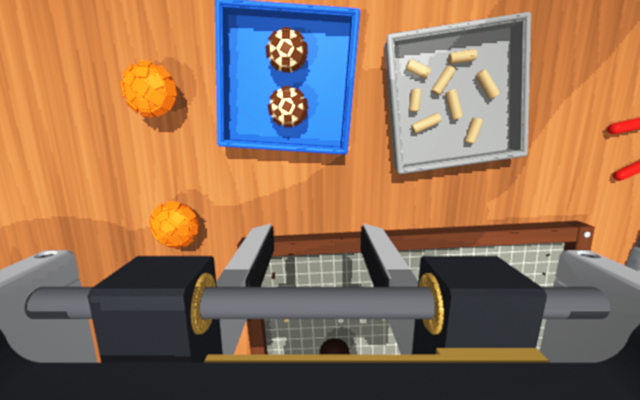

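View pics/top15.png

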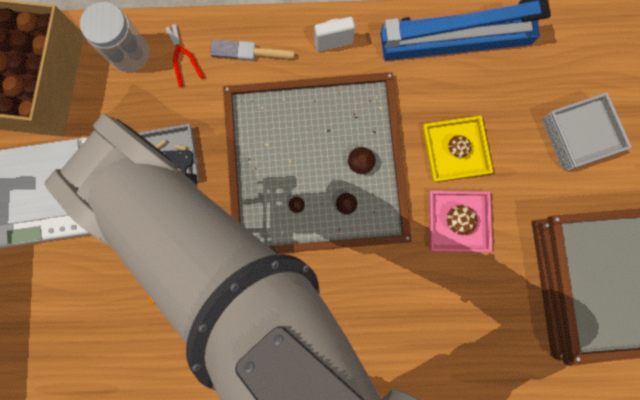

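View pics/scene15.png

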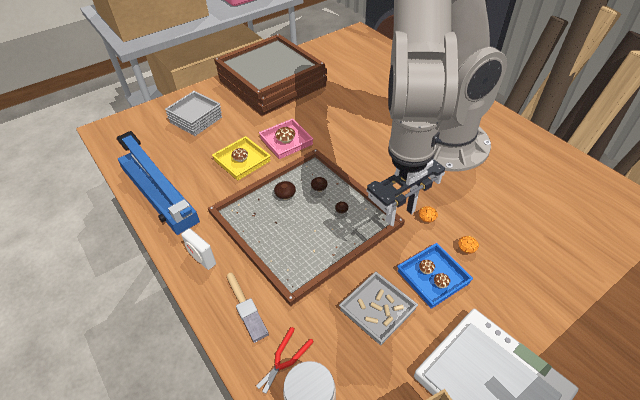

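The pictures show all four flower shiitake upright near the middle of their trays. The pink one is at (461,219) and the yellow one at (460,146) in the top view, and the blue pair is at (286,49) and (287,106) in the wrist view. The plain ones sit at their original pixels (361,160), (346,203) and (297,204), and the gripper is clear of everything.

```bash
python3 -c "
from station import bot; print(bot.sign_off())"
```

```text
the job is handed in; nothing more can be done
None
```

All four flower shiitake are in their trays and the job is handed in at about 27 s of the 99 s. The large one is in the pink tray, the medium one in the yellow, and the two small ones are side by side in the blue, about 52 mm apart. I pinched each at the cap rim and opened the fingers only once its foot was within about 1 mm of the tray floor by the measured height.

- **Placing:** The last wrist, top and scene pictures show every flower shiitake upright and close to its tray's middle. I estimate the large and medium ones are within about 5 mm of centre and the small ones about 26 mm either side of it.
- **Smooth shiitake:** The three plain ones are at their starting pixels in the last top view.
- **Gripper:** It was open and clear of everything when I handed in.
- **Disagreements:** The top and scene views differed by about 3–5 mm at the start. I settled the positions with the wrist camera before each grasp. The measured openings on the caps were 2 mm or less below the listed diameters, and all four grasps held.
- **Not measured:** I judged the caps' tilt and that they were at rest from the pictures only. No check failed, and the hand-in reports no verdict.

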